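# Fill the bolt jar through the funnel

### The job

Pick up the scoop by its red handle and pour all five bolts from it through the funnel into the jar. Then stand the empty scoop upright on the bench and slide the yellow guard fully shut over the funnel to keep grit out.

Things in the scene. Friction and masses are not known exactly. Their poses are not given: they have to be found in the camera images.
- scoop: aluminium hand scoop: tray 127 x 70 mm, walls 36 mm high (27 at the front), open at the nose; origin at the middle of its flat underside, z up, nose along its -x. The 3 mm floor is flat and rises 10 mm over the last 42 mm to the nose. A red bar handle runs along x over the tray, on an upright at the back (+x). 0.26 kg with its load
- scoop_grip (a point): middle of the scoop's red handle bar, 85 mm above the scoop's underside (scoop frame x=+20, y=0, z=85 mm); the bar is 14 mm wide across y, 18 mm high and 96 mm long along x, free on both sides and above; 40 mm clear between the wall tops and the bar
- scoop_nose (a point): middle of the scoop's pouring lip (scoop frame x=-63, y=0, z=13 mm); the lip is 64 mm wide
- scoop_load (a point): point in the tray, 10 mm over the underside, amid the load (scoop frame x=+15, y=0)
- funnel_mouth (a point): centre of the rim plane (149 mm over the bench) of the round steel funnel: 114 mm inside, narrowing to a 48 mm spout that dips into the jar. Its axes are those of the fixed stand (base 156 x 310 mm): z up, y along the guard's track. Two rails 163 mm high lie at x = 62 to 76 mm either side, from y=+75 to -225 mm
- jar: clear plastic jar clipped upright under the funnel: 68 mm outside, 60 mm inside diameter, 72 mm high, floor 4 mm thick; origin at the centre of its underside, z up
- guard (a joint): slide of the yellow sheet guard (130 x 130 x 4 mm, top face 156 mm over the bench) on the stand's track over the funnel, in m: 0 = fully shut, covering the funnel; up to 0.135 = fully open, moved to the stand's -y side. Slides with about 2 N
- guard_knob (a point): black knob on the middle of the guard: a 20 mm thick round post; this point is 26 mm above the guard's underside, the knob's top is 6 mm higher and its foot 16 mm lower
- bolt_1: grey steel hex bolt, 35 mm long, head 15 mm across; origin near the middle of its length, on the underside as it lies; its y axis is the shank's axis
- bolt_2: grey steel hex bolt, 35 mm long, head 15 mm across; origin near the middle of its length, on the underside as it lies; its y axis is the shank's axis
- bolt_3: grey steel hex bolt, 35 mm long, head 15 mm across; origin near the middle of its length, on the underside as it lies; its y axis is the shank's axis
- bolt_4: grey steel hex bolt, 35 mm long, head 15 mm across; origin near the middle of its length, on the underside as it lies; its y axis is the shank's axis
- bolt_5: grey steel hex bolt, 35 mm long, head 15 mm across; origin near the middle of its length, on the underside as it lies; its y axis is the shank's axis
There are look-alikes about, which are no part of the job. Leave any pink look-alike of the scoop alone.

How it is judged (in metres and radians):
On the way, in this order (a step that is already met when the one before it is completed fails the run):
1. the scoop is lifted off the bench with all five bolts in it (height (world z) of scoop above 0.06 m and distance between each of bolt_1, bolt_2, bolt_3, bolt_4, bolt_5 and scoop_load below 0.07 m), for 0.1 s.
2. all five bolts lie in the jar (z of bolt_1 in the frame of jar between 0 and 0.068 m and horizontal distance between each of bolt_1, bolt_2, bolt_3, bolt_4, bolt_5 and jar below 0.032 m and z of bolt_2 in the frame of jar between 0 and 0.068 m and z of bolt_3 in the frame of jar between 0 and 0.068 m and z of bolt_4 in the frame of jar between 0 and 0.068 m and z of bolt_5 in the frame of jar between 0 and 0.068 m), for 0.2 s.
3. the scoop stands on the bench and the guard is shut (value of joint guard below 0.008 m and height (world z) of scoop below 0.012 m), for 0.2 s.
At the end, for the whole second after the job is handed in: all five bolts lie inside the jar (below its rim), the guard is within 8 mm of fully shut, and the scoop stands still and upright (within 0.15 rad) on the bench top (its underside within about 10 mm of it) (all of step 2 and all of step 3 and height (world z) of scoop above -0.01 m and angle between scoop's own z axis and vertical below 0.15 rad and linear speed of scoop below 0.03 m/s); the robot touches nothing.
It also fails if it takes over 67 s, if anything falls off the work surface, if the arm or the gripper's body presses on something with over 40 N, if the wrist force passes 120 N, or if a joint passes its speed limit or range.

### The arm

A 6-joint arm with a two-finger parallel gripper is mounted at the origin on a cart in front of the work surface, level with it; the furniture and walls round the work are solid. World frame = base frame: x ahead of the robot, y to its left, z up, the work surface at z = 0. Lengths are in mm, angles in degrees, forces in N, time in s.
With the tool pointing down it reaches from about 350 to 850 mm from the base axis. Payload 8.1 kg.
Tool frame: the origin (TCP) lies on the centre line of the jaws, within the pads' length; the fingertips stand 19 mm ahead of it and the grasp point (between the pads) is the TCP (r.tip_reach is the z of the fingertips in the tool frame, in mm); z points along the fingers, y is the line along which they close (so a half turn about z gives the same grasp; the last joint's range is limited). The gripper opens to 85 mm and grips with 20 to 120 N. Pads are 22 mm wide; open, the fingers measure 114 mm over their backs; the gripper's body (76 mm by 85 mm) begins 54 mm behind the grasp point. The pads swing forward as they close: fully open they stand 13 mm farther back than shut.
Start: joints at [-78.977, 7.471, 85.268, -0, 87.261, -4.893], TCP at [164.565, -576.996, 250.292] pointing down, gripper open.
Joint ranges: [-169.43, 169.43], [-51.17, 129.36], [1.28, 143.12], [-76.62, 256.62], [0, 156.53], [-152.29, 152.29]. Speed limits (degrees/s): [136.94, 136.94, 159.86, 180, 180, 180].

### API

Orientations are given as [roll, pitch, yaw] about the fixed x, y, z axes, in that order (R = Rz(yaw) Ry(pitch) Rx(roll)).
In Python, from bench import r gives the robot as it stands. The module is installed in compiled form; this text tells all that it offers.
- The arm moves only by the shell command python3 -m handwheel 'ROWS' [FORCE]. ROWS is JSON, a list of rows, each a list of 7 numbers: the shift along the tool's x, y, z in m, then the turn, a rotation vector about the tool's x, y, z in degrees, then the finger opening in m, from 0 to 0.0854. In form: [[tx, ty, tz, ax, ay, az, claw], ...]. A call has 1 to 8 rows; each row shifts and turns the commanded pose from where the row before left it, along the tool's axes as they then stand; what a row does not reach is not made up. A row lasts 1/12 s, in which the tool goes at most 41.7 mm and 7.16 degrees, less where a joint would pass 70% of its speed; a pose out of reach is approached as far as the arm can. A call with a gripper value outside its range is refused whole. The fingers move at their own pace and stop on an object; FORCE is the grip in N (left out, the last holds). Time passes only in rows, so rows that do not move let the fingers close. It gives the time, the measured TCP pose, the force, the opening and the grip force at its end, in the units of the state.
- r.sense(): the state, without advancing time (a new reading comes with each control period).
- r.snapshot(name): name is "scene" or "top"; returns (picture, depth): 480x640x3 uint8, blue, green, red; 480x640 float32, mm along the optical axis (not along the pixel's ray), 0 where there is no reading.
- r.calibration(name): a dict with "vfov" (degrees; the focal length in pixels is half the picture's height over the tangent of half this angle, whatever the lens; pixels are square), "cx", "cy" (the principal point, pixels), "rvec" (rotation vector, rad) and "tvec" (3), from world to camera coordinates, as OpenCV has them. Camera axes: x right, y down, z forward; pixel columns grow to the right and rows downward; lengths in mm; the calibration is good to about 2 mm. A picture is of the moment at which its call begins. calibration takes no time and is no camera call.
- r.hand_in(): hands the job in; it is judged then, once.
The state is a dict: "time": time; "joint_pos": joint angles; "qd": joint speeds; "joint_efforts": joint torques, N m; "tool_pos": TCP position; "tcp_rot": TCP orientation; "ft_force": force on the tool from outside, world axes, zero at the start; "wrist_torque": the same for the moment, N m; "finger_gap": finger opening in mm; "grip_force": force on a finger pad.
Only numpy, scipy, OpenCV 4.12 (cv2) and the standard library are available. Lean on these libraries where they do the work, as an engineer would, in place of code of your own. Each camera call takes 0.05 s, during which the arm holds its last target. There are 200 camera calls.

## Working session

There is one attempt and no reset: what is moved stays moved. The work goes in short steps, Python scripts to look and compute and a shell command to move; the robot and the scene stay as the last step left them, time stands still between calls to the robot, and variables do not carry over. Pictures are saved under pics/ and viewed, at most 10 in all, crops included, and the job is handed in when it is done.

```bash
mkdir -p pics
cat > h.py <<'E'
import numpy as np, cv2
from bench import r
def cal(n):
    c=r.calibration(n); f=240/np.tan(np.radians(c["vfov"])/2)
    R=cv2.Rodrigues(np.array(c["rvec"],float))[0]; t=np.array(c["tvec"],float).ravel()
    return f,c["cx"],c["cy"],R,t
def cloud(n,d):
    f,cx,cy,R,t=cal(n); v,u=np.mgrid[0:480,0:640]
    P=np.stack([(u-cx)/f*d,(v-cy)/f*d,d],-1)
    W=(P-t)@R; W[d<=0]=np.nan
    return W
def ray(n,u,v,z):
    f,cx,cy,R,t=cal(n); d=R.T@np.array([(u-cx)/f,(v-cy)/f,1]); o=-R.T@t
    return o+d*(z-o[2])/d[2]
def pix(n,p):
    f,cx,cy,R,t=cal(n); q=R@np.array(p,float)+t
    return q[:2]/q[2]*f+[cx,cy]
E
python3 - <<'E'
from h import *
for n in("scene","top"):
    im,d=r.snapshot(n); cv2.imwrite(f"pics/{n}0.png",im); np.savez(f"{n}0.npz",im=im,d=d); print(n,r.calibration(n),(d>0).mean())
print(r.sense())
E
```

```text
scene {'vfov': 51.33557998877205, 'cx': 320.14223151685604, 'cy': 242.23057588295998, 'rvec': array([ 2.00660762, -0.90704723,  0.49450786]), 'tvec': array([-472.47633336,  208.06666249,  770.70155469])} 0.9960611979166667
top {'vfov': 43.68341187383172, 'cx': 321.80201798084806, 'cy': 241.6111110929854, 'rvec': array([ 2.17626513, -2.20694079,  0.11349168]), 'tvec': array([-239.80487567,  478.90900169,  991.21363917])} 0.9960579427083334
{'time': 0.1, 'joint_pos': array([-7.89762120e+01,  7.51175523e+00,  8.53240947e+01,  6.52629726e-04,
        8.72636872e+01, -4.89313396e+00]), 'qd': array([ 0.00810996, -0.03655377, -0.09265546,  0.04766273,  0.07101737,
       -0.0371101 ]), 'joint_efforts': array([ 1.15499352e-03, -5.70951855e+01, -5.01942337e+01, -2.12577916e-04,
        8.19372159e-03, -1.54963658e-05]), 'tool_pos': array([ 164.4777573, -576.5132319,  249.3290586]), 'tcp_rot': array([-1.79900881e+02, -9.13972322e-03,  1.59168823e+01]), 'ft_force': array([ 0.15687447,  0.20738029, -0.15228639]), 'wrist_torque': array([-0.02825532,  0.0034057 ,  0.00301507]), 'grip_force': 0.0, 'finger_gap': 85.43995713097841}
```

View pics/scene0.png

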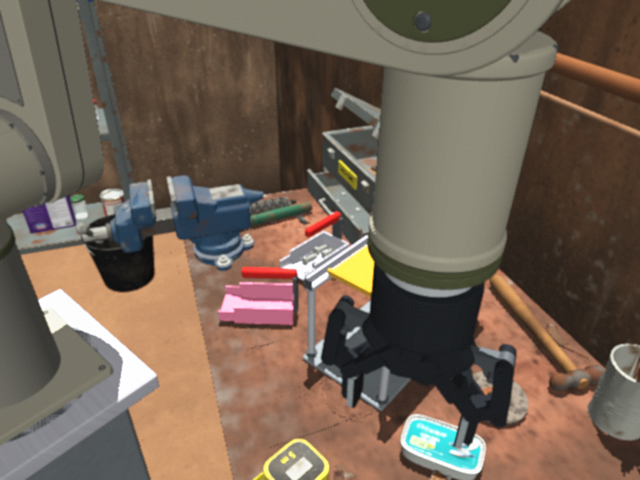

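View pics/top0.png

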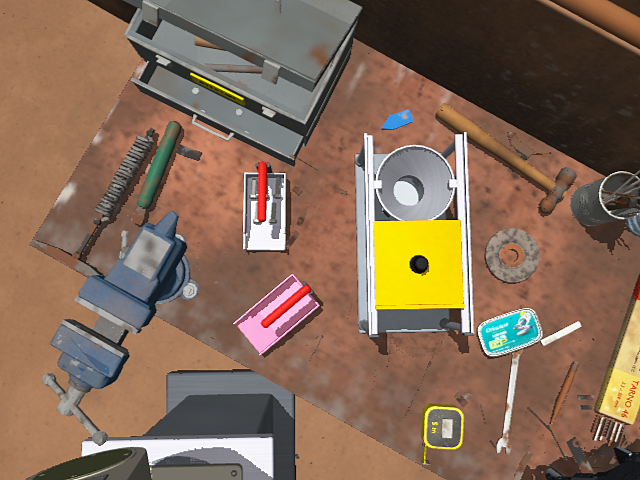

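The top view shows the real scoop (white, red bar from (263,163) to (262,220), nose toward the bottom of the image), the pink look-alike at (278,315), the funnel at (415,183), the knob at (419,264) and the open yellow guard. Next I measure them.

Run:
```python
from h import *
z=np.load("top0.npz"); im=z["im"]; W=cloud("top",z["d"])
hsv=cv2.cvtColor(im,cv2.COLOR_BGR2HSV); H,S,V=hsv[...,0].astype(int),hsv[...,1],hsv[...,2]
def reg(u0,u1,v0,v1):
    m=np.zeros(H.shape,bool); m[v0:v1,u0:u1]=1; return m
red=((H<6)|(H>174))&(S>190)&(V>110)&reg(240,290,155,230)&(W[...,2]>70)
P=W[red]; top=np.percentile(P[:,2],[5,50,95])
def rect(m,z):
    pts=np.argwhere(m)[:,::-1]; Q=np.array([ray("top",u,v,z)[:2] for u,v in pts],np.float32)
    return cv2.minAreaRect(Q)
print("red",red.sum(),top,rect(red,94), rect(red,94) and cv2.boxPoints(rect(red,94)))
# scoop walls
wm=(S<60)&reg(235,295,165,255)&(W[...,2]>20)&(W[...,2]<60)
print("scoop rim",cv2.boxPoints(rect(wm&(W[...,2]>24),34)),np.percentile(W[wm][:,2],[5,50,95]))
ye=(H>22)&(H<34)&(S>200)&reg(365,470,200,320)
R=rect(ye,156);print("guard",ye.sum(),R,cv2.boxPoints(R))
bl=(V<50)&reg(405,435,250,280); print("knob",bl.sum(),np.nanmean(W[bl],0),np.nanmax(W[bl][:,2]),np.mean(np.argwhere(bl)[:,::-1],0))
# rails
ra=(abs(W[...,2]-163)<5)&(S<60)&reg(350,480,120,350)
n,l,s,c=cv2.connectedComponentsWithStats(ra.astype(np.uint8))
for i in range(1,n):
    if s[i,4]>200: R=rect(l==i,163);print("rail",s[i,4],R,cv2.boxPoints(R).round().tolist())
# funnel rim
fm=(abs(W[...,2]-149)<4)&reg(370,460,135,230)&~ye&(S<80)
n,l,s,c=cv2.connectedComponentsWithStats(fm.astype(np.uint8))
for i in range(1,n):
    if s[i,4]>50: print("fun",s[i],)
print("funnel cloud z at centre",W[183,415],"rim pts ray",ray("top",415,183,149))
o=[W[v,u].round().tolist() for u,v in((415,146),(377,183),(453,183))];print(o)
# bolts & knob scene for info
print("cam centre",-cal("top")[3].T@cal("top")[4])
cv2.imwrite("pics/crop.png",cv2.resize(im[130:340,220:480],None,fx=3,fy=2.85,interpolation=cv2.INTER_CUBIC)[:598,:780])
```

```text
red 475 [90.01619583 93.89735021 96.80635812] ((551.2899780273438, -151.5154266357422), (12.644739151000977, 92.49312591552734), 89.57274627685547) [[ 504.99756 -157.49275]
 [ 597.48816 -158.18248]
 [ 597.5824  -145.5381 ]
 [ 505.0918  -144.84837]]
scoop rim [[ 462.9859   -184.36234 ]
 [ 596.36383  -186.14438 ]
 [ 597.304    -115.776855]
 [ 463.9261   -113.99481 ]] [22.17465976 34.55319921 39.04129382]Traceback (most recent call last):
  File "<stdin>", line 16, in <module>
  File "<stdin>", line 9, in rect
  File "h.py", line 13, in ray
    f,cx,cy,R,t=cal(n); d=R.T@np.array([(u-cx)/f,(v-cy)/f,1]); o=-R.T@t
                ~~~^^^
  File "h.py", line 4, in cal
    c=r.calibration(n); f=240/np.tan(np.radians(c["vfov"])/2)
ValueError: time passes only in moves, steps and waits
```

```bash
sed -i '1i import functools' h.py && sed -i 's/^def cal(n)/@functools.lru_cache\ndef cal(n)/' h.py
python3 - <<'E'
from h import *
z=np.load("top0.npz"); im=z["im"]; W=cloud("top",z["d"])
hsv=cv2.cvtColor(im,cv2.COLOR_BGR2HSV); H,S,V=hsv[...,0].astype(int),hsv[...,1],hsv[...,2]
def reg(u0,u1,v0,v1):
    m=np.zeros(H.shape,bool); m[v0:v1,u0:u1]=1; return m
def rect(m,z):
    Q=np.array([ray("top",u,v,z)[:2] for v,u in np.argwhere(m)],np.float32); return cv2.minAreaRect(Q)
ye=(H>22)&(H<34)&(S>200)&reg(365,470,200,320)
R=rect(ye,156);print("guard",ye.sum(),R,cv2.boxPoints(R).round(1).tolist())
bl=(V<50)&reg(405,435,250,280); print("knob",bl.sum(),np.nanmedian(W[bl],0),np.mean(np.argwhere(bl)[:,::-1],0))
ra=(abs(W[...,2]-163)<5)&(S<60)&reg(350,480,120,350)
n,l,s,c=cv2.connectedComponentsWithStats(ra.astype(np.uint8))
for i in range(1,n):
    if s[i,4]>200: R=rect(l==i,163);print("rail",s[i,4],R,cv2.boxPoints(R).round().tolist())
fm=(W[...,2]>143)&(W[...,2]<154)&reg(374,456,140,222)&~ye&(S<90)
Q=W[fm][:,:2]; c=np.linalg.lstsq(np.c_[2*Q,np.ones(len(Q))],(Q**2).sum(1),rcond=None)[0]
print("funnel",fm.sum(),c[:2],np.sqrt(c[2]+c[0]**2+c[1]**2))
cv2.imwrite("pics/crop.png",cv2.resize(im[130:340,220:480],None,fx=3,fy=2.85,interpolation=cv2.INTER_CUBIC)[:598,:780])
E
```

```text
guard 7319 ((430.0770263671875, -384.9206237792969), (128.93603515625, 129.31393432617188), 0.2874695658683777) [[365.29998779296875, -320.6000061035156], [365.8999938964844, -449.8999938964844], [494.8999938964844, -449.29998779296875], [494.20001220703125, -319.8999938964844]]
knob 185 [ 428.4481176  -378.81012363  172.60406764] [417.7027027 264.4      ]
rail 641 ((475.0254821777344, -314.0181579589844), (299.2236022949219, 14.470969200134277), 0.3152387738227844) [[325.0, -308.0], [325.0, -322.0], [625.0, -320.0], [625.0, -306.0]]
rail 737 ((475.27801513671875, -457.5401611328125), (14.552414894104004, 298.9026794433594), 88.05638885498047) [[326.0, -460.0], [624.0, -470.0], [625.0, -455.0], [326.0, -445.0]]
funnel 723 [ 551.98025751 -384.70266261] 58.89760545088803
```

View pics/crop.png

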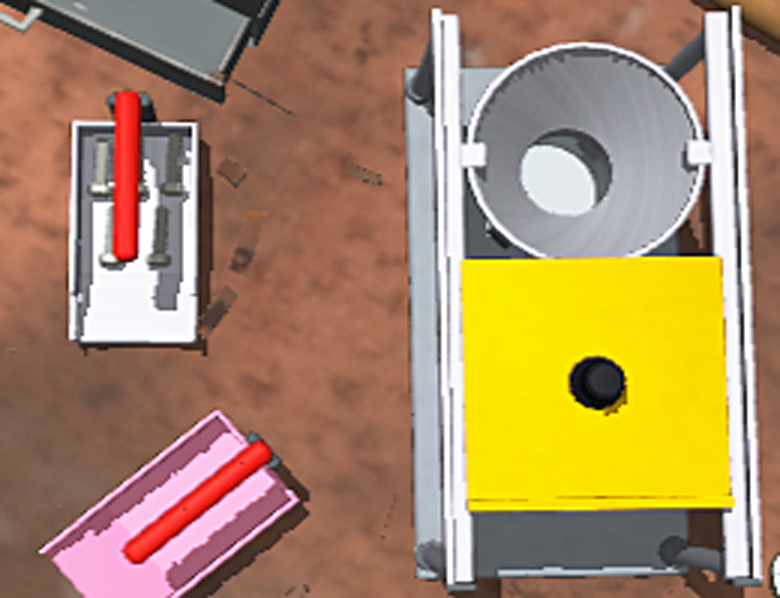

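The crop shows four bolts visible in the tray under the bar (a fifth hidden by it). The funnel is open toward +x, with the guard on its -x side. Measured positions:
- Grip: about (551, -151, 85)
- Funnel: about (551, -385)
- Knob: about (429, -382)

I start the approach and check obstacle heights around the scoop.

```bash
python3 - <<'E'
from h import *
W=cloud("top",np.load("top0.npz")["d"])
for x in range(440,700,20):
    print(x,[int(np.nanmax(np.append(W[(abs(W[...,0]-x)<10)&(abs(W[...,1]-y)<10)][:,2],-9))) for y in range(-300,-40,20)])
E
python3 -m handwheel '[[0,0,0,0,0,5.47,0.085],[0,0,0,0,0,5.47,0.085],[0,0,0,0,0,5.47,0.085],[0.0239,-0.02684,0,0,0,0,0.085],[0.0239,-0.02684,0,0,0,0,0.085],[0.0239,-0.02684,0,0,0,0,0.085],[0.0239,-0.02684,0,0,0,0,0.085],[0.0239,-0.02684,0,0,0,0,0.085]]' 60
```

```text
440 [165, 3, 4, 5, 6, 6, 4, 5, 4, 4, 4, 5, 5]
460 [167, 4, 4, 4, 6, 5, 31, 16, 16, 29, 4, 4, 5]
480 [167, 4, 3, 5, 4, 7, 32, 16, 15, 33, 6, 6, 4]
500 [165, 4, 4, 4, 6, 9, 38, 96, 97, 40, 5, 5, 4]
520 [167, 5, 5, 3, 6, 6, 40, 98, 98, 40, 4, 5, 5]
540 [166, 4, 6, 4, 11, 4, 38, 97, 98, 40, 4, 6, 4]
560 [166, 9, 4, 5, 8, 11, 39, 97, 97, 40, 4, 5, 5]
580 [167, 6, 6, 4, 4, 9, 38, 98, 97, 39, 4, 5, 4]
600 [166, 3, 4, 7, 5, 69, 38, 98, 95, 39, 4, 3, 3]
620 [165, 5, 3, 4, 6, 71, 72, 71, 3, 4, 4, 5, 4]
640 [4, 5, 4, 3, 161, 159, 20, 72, 71, 72, 49, 50, 5]
660 [6, 4, 4, 261, 262, 161, 163, 160, 20, 72, 72, 71, 48]
680 [4, 5, 3, 266, 265, 265, 264, 257, 161, 159, 20, 72, 72]
time: 0.77
tool_pos: [285.8, -442.3, 249.7]
tcp_rot: [-180.0, 0.0, -0.5]
ft_force: [1.7, -1.3, -0.5]
finger_gap: 84.8
grip_force: 0.0
```

```bash
python3 -m handwheel '[[0.0239,-0.02684,0,0,0,0,0.085],[0.0239,-0.02684,0,0,0,0,0.085],[0.0239,-0.02684,0,0,0,0,0.085],[0.0239,-0.02684,0,0,0,0,0.085],[0.0239,-0.02684,0,0,0,0,0.085],[0.0239,-0.02684,0,0,0,0,0.085],[0.0239,-0.02684,0,0,0,0,0.085],[0.0239,-0.02684,0,0,0,0,0.085]]' && python3 -m handwheel '[[0.0239,-0.02684,0.0,0,0,0,0.07],[0.0239,-0.02684,0,0,0,0,0.07],[0.0239,-0.02684,0,0,0,0,0.07],[0,0,0.03,0,0,0,0.07],[0,0,0.03,0,0,0,0.07],[0,0,0.02,0,0,0,0.07],[0,0,0,0,0,0,0.07],[0,0,0,0,0,0,0.07]]'
```

```text
time: 1.43
tool_pos: [479.0, -229.1, 249.9]
tcp_rot: [-180.0, 0.0, -0.5]
ft_force: [0.3, -0.3, 0.1]
finger_gap: 85.5
grip_force: 0.0
time: 2.1
tool_pos: [549.5, -150.4, 168.8]
tcp_rot: [-179.9, 0.2, -0.5]
ft_force: [-0.2, -0.5, 1.0]
finger_gap: 69.8
grip_force: 0.0
```

```bash
python3 -m handwheel '[[0.001,0.0007,0.025,0,0,0,0.07],[0,0,0.025,0,0,0,0.07],[0,0,0.02,0,0,0,0.07],[0,0,0.015,0,0,0,0.07],[0,0,0,0,0,0,0.07],[0,0,0,0,0,0,0.07],[0,0,0,0,0,0,0.03],[0,0,0,0,0,0,0.03]]' && python3 -m handwheel '[[0,0,0,0,0,0,0.02],[0,0,0,0,0,0,0.02],[0,0,0,0,0,0,0.015],[0,0,0,0,0,0,0.01],[0,0,0,0,0,0,0.005],[0,0,0,0,0,0,0.005],[0,0,0,0,0,0,0.005],[0,0,0,0,0,0,0.005]]' 80
```

```text
time: 2.77
tool_pos: [553.3, -152.3, 87.9]
tcp_rot: [179.9, -0.2, -0.5]
ft_force: [0.2, -0.3, -0.9]
finger_gap: 46.8
grip_force: 0.0
time: 3.43
tool_pos: [552.1, -151.6, 86.1]
tcp_rot: [180.0, -0.1, -0.5]
ft_force: [-0.9, 0.8, 5.8]
finger_gap: 12.5
grip_force: 78.9
```

```bash
python3 -m handwheel '[[0,0,-0.003,0,0,0,0.005],[0,0,-0.007,0,0,0,0.005],[0,0,-0.012,0,0,0,0.005],[0,0,-0.016,0,0,0,0.005],[0,0,-0.02,0,0,0,0.005],[0,0,-0.02,0,0,0,0.005],[0,0,-0.02,0,0,0,0.005],[0,0,-0.02,0,0,0,0.005]]' && python3 -m handwheel '[[0,0,-0.02,0,0,0,0.005],[0,0,-0.02,0,0,0,0.005],[0,0,-0.02,0,0,0,0.005],[0,0,-0.012,0,0,0,0.005],[0,0,-0.006,0,0,0,0.005],[0,0,-0.004,0,0,0,0.005],[0,0,0,0,0,0,0.005],[0,0,0,0,0,0,0.005]]'
python3 - <<'E'
from h import *
im,d=r.snapshot("scene"); cv2.imwrite("pics/lift.png",im)
E
```

```text
time: 4.1
tool_pos: [551.5, -151.6, 205.2]
tcp_rot: [180.0, -0.0, -0.5]
ft_force: [0.1, 0.1, -2.8]
finger_gap: 12.4
grip_force: 78.1
time: 4.77
tool_pos: [551.3, -151.4, 284.2]
tcp_rot: [-180.0, 0.1, -0.5]
ft_force: [0.2, -0.9, -2.4]
finger_gap: 13.0
grip_force: 78.1
```

View pics/lift.png

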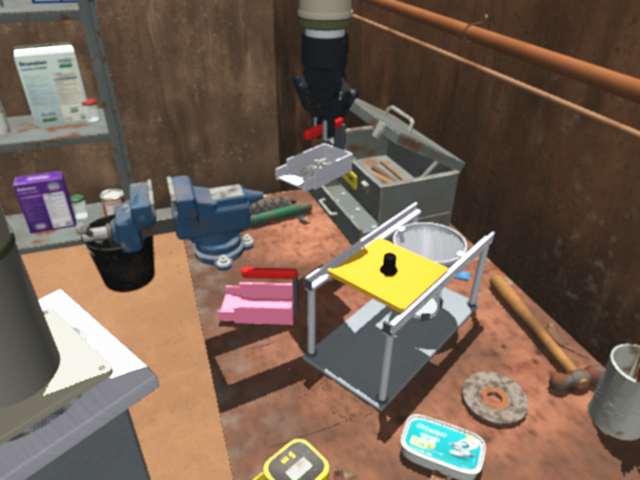

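The view shows the scoop held level and clear at (315,165) with its bolts aboard, and the guard and funnel undisturbed. Now the transfer.

```bash
python3 -m handwheel '[[0,0.005,0,0,0,0,0.005],[0,0.01,0,0,0,0,0.005],[0,0.015,0,0,0,0,0.005],[0,0.02,0,0,0,0,0.005],[0,0.025,0,0,0,0,0.005],[0,0.025,0,0,0,0,0.005],[0,0.025,0,0,0,0,0.005],[0,0.025,0,0,0,0,0.005]]' && python3 -m handwheel '[[0,0.025,0,0,0,0,0.005],[0,0.02,0,0,0,0,0.005],[0,0.015,0,0,0,0,0.005],[0,0.01,0,0,0,0,0.005],[0,0.008,0,0,0,0,0.005],[0.003,0.0055,0,0,0,0,0.005],[0.007,0,0,0,0,0,0.005],[0.012,0,0,0,0,0,0.005]]' && python3 -m handwheel '[[0.016,0,0,0,0,0,0.005],[0.018,0,0,0,0,0,0.005],[0.018,0,0,0,0,0,0.005],[0.014,0,0,0,0,0,0.005],[0.010,0,0,0,0,0,0.005],[0.006,0,0,0,0,0,0.005],[0.003,0,0,0,0,0,0.005],[0,0,0,0,0,0,0.005]]'
python3 - <<'E'
from h import *
im,d=r.snapshot("top"); np.savez("t1.npz",im=im,d=d)
W=cloud("top",d); hsv=cv2.cvtColor(im,cv2.COLOR_BGR2HSV)
m=(W[...,2]>185)&(W[...,2]<250)&(hsv[...,1]<60)&(W[...,1]>-440)&(W[...,1]<-330)
Q=W[m][:,:2].astype(np.float32);print(np.percentile(Q,[1,99],axis=0), r.sense()["tool_pos"])
cv2.imwrite("pics/t1.png",cv2.resize(im[90:300,300:560],None,fx=3,fy=2.85))
k=[(0,573,213),(4,573,205),(8,573,190),(11,573,176),(14,573,167),(17,573,161),(20,573,156)]+[(20+2.5*i,573,156-min(i,6)) for i in range(1,17)]
def g(t,x,z): t=np.radians(t);c,s=np.cos(t),np.sin(t);return np.array([x+83*c-72*s,z+83*s+72*c])
for a,b in zip(k,k[1:]):
    D=g(*b)-g(*a);t=np.radians(a[0]);c,s=np.cos(t),np.sin(t)
    print(b,"tx %.1f tz %.1f ay %.1f"%(D[0]*c+D[1]*s,D[0]*s-D[1]*c,b[0]-a[0]))
E
```

```text
time: 5.48
tool_pos: [549.7, -304.3, 284.9]
tcp_rot: [180.0, 0.0, -0.5]
ft_force: [-0.5, -1.3, -2.5]
finger_gap: 12.5
grip_force: 78.1
time: 6.15
tool_pos: [571.8, -385.3, 285.5]
tcp_rot: [-180.0, 0.0, -0.5]
ft_force: [0.0, 0.8, -2.8]
finger_gap: 12.7
grip_force: 78.1
time: 6.82
tool_pos: [657.3, -385.2, 285.0]
tcp_rot: [-180.0, 0.0, -0.4]
ft_force: [0.3, 0.1, -2.7]
finger_gap: 12.6
grip_force: 78.1
[[ 432.94175781 -418.11200439]
 [ 683.85475464 -348.81554779]] [ 656.824646   -385.56175135  285.14112476]
(4, 573, 205) tx -5.2 tz 2.4 ay 4.0
(8, 573, 190) tx -6.3 tz 9.3 ay 4.0
(11, 573, 176) tx -5.8 tz 9.6 ay 3.0
(14, 573, 167) tx -5.6 tz 4.6 ay 3.0
(17, 573, 161) tx -5.3 tz 1.6 ay 3.0
(20, 573, 156) tx -5.3 tz 0.5 ay 3.0
(22.5, 573, 155) tx -3.6 tz -2.6 ay 2.5
(25.0, 573, 154) tx -3.6 tz -2.6 ay 2.5
(27.5, 573, 153) tx -3.6 tz -2.6 ay 2.5
(30.0, 573, 152) tx -3.7 tz -2.7 ay 2.5
(32.5, 573, 151) tx -3.7 tz -2.7 ay 2.5
(35.0, 573, 150) tx -3.8 tz -2.7 ay 2.5
(37.5, 573, 150) tx -3.2 tz -3.6 ay 2.5
(40.0, 573, 150) tx -3.2 tz -3.6 ay 2.5
(42.5, 573, 150) tx -3.2 tz -3.6 ay 2.5
(45.0, 573, 150) tx -3.2 tz -3.6 ay 2.5
(47.5, 573, 150) tx -3.2 tz -3.6 ay 2.5
(50.0, 573, 150) tx -3.2 tz -3.6 ay 2.5
(52.5, 573, 150) tx -3.2 tz -3.6 ay 2.5
(55.0, 573, 150) tx -3.2 tz -3.6 ay 2.5
(57.5, 573, 150) tx -3.2 tz -3.6 ay 2.5
(60.0, 573, 150) tx -3.2 tz -3.6 ay 2.5
```

View pics/t1.png

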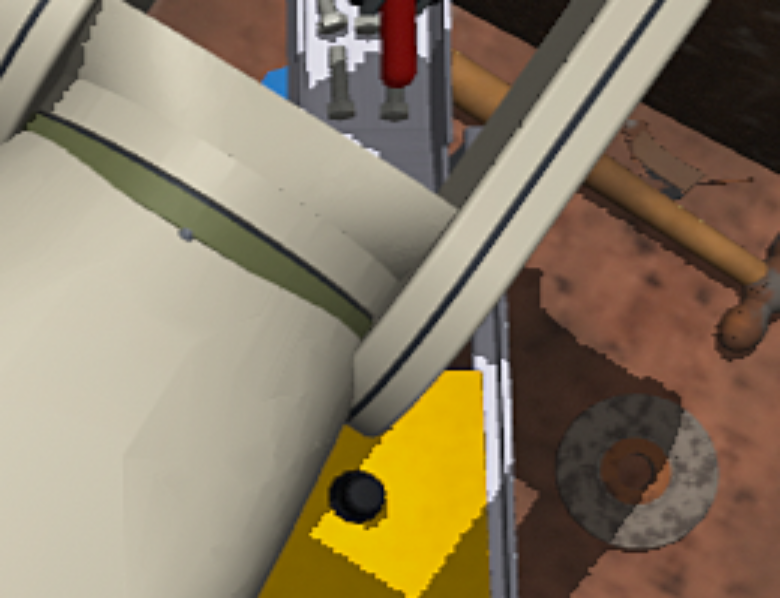

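The arm hides the nose, but the tray and bolts at (370,60) are still in order and the scoop is centred on y≈-384. Now I tilt.

```bash
python3 -m handwheel '[[-0.0052,0,0.0024,0,4,0,0.005],[-0.0063,0,0.0093,0,4,0,0.005],[-0.0058,0,0.0096,0,3,0,0.005],[-0.0056,0,0.0046,0,3,0,0.005],[-0.0053,0,0.0016,0,3,0,0.005],[-0.0053,0,0.0005,0,3,0,0.005],[0,0,0,0,0,0,0.005],[0,0,0,0,0,0,0.005]]'; python3 -c "
from bench import r
print(r.sense()['joint_pos'])"
```

```text
time: 7.53
tool_pos: [625.5, -385.9, 252.4]
tcp_rot: [-180.0, -19.9, -0.6]
ft_force: [-1.0, 0.5, -2.5]
finger_gap: 13.2
grip_force: 78.2
[-41.75839999  13.67246728  80.23875853  13.68896054  71.38237869
  46.12582336]
```

```bash
python3 -m handwheel '[[-0.0036,0,-0.0026,0,2.5,0,0.005],[-0.0036,0,-0.0026,0,2.5,0,0.005],[-0.0036,0,-0.0026,0,2.5,0,0.005],[0,0,0,0,0,0,0.005],[-0.0037,0,-0.0027,0,2.5,0,0.005],[0,0,0,0,0,0,0.005],[-0.0037,0,-0.0027,0,2.5,0,0.005],[0,0,0,0,0,0,0.005]]';python3 -m handwheel '[[-0.0038,0,-0.0027,0,2.5,0,0.005],[0,0,0,0,0,0,0.005],[-0.0032,0,-0.0036,0,2.5,0,0.005],[-0.0032,0,-0.0036,0,2.5,0,0.005],[0,0,0,0,0,0,0.005],[0,0,0,0,0,0,0.005],[0,0,0,0,0,0,0.005],[0,0,0,0,0,0,0.005]]'
python3 - <<'E'
from h import *
im,d=r.snapshot("scene"); cv2.imwrite("pics/p1.png",cv2.resize(im[90:330,280:520],None,fx=2.5,fy=2.5)); print(r.sense()["joint_pos"])
E
```

```text
time: 8.2
tool_pos: [604.9, -385.5, 256.4]
tcp_rot: [-180.0, -32.4, -0.5]
ft_force: [-0.7, 0.5, -2.9]
finger_gap: 12.7
grip_force: 78.3
time: 8.87
tool_pos: [591.8, -385.5, 259.7]
tcp_rot: [180.0, -39.9, -0.4]
ft_force: [0.3, 0.2, -1.3]
finger_gap: 12.6
grip_force: 78.4
[-51.57561651  -0.37068335 100.99263091  36.35454921  57.45844177
  24.84010123]
```

View pics/p1.png

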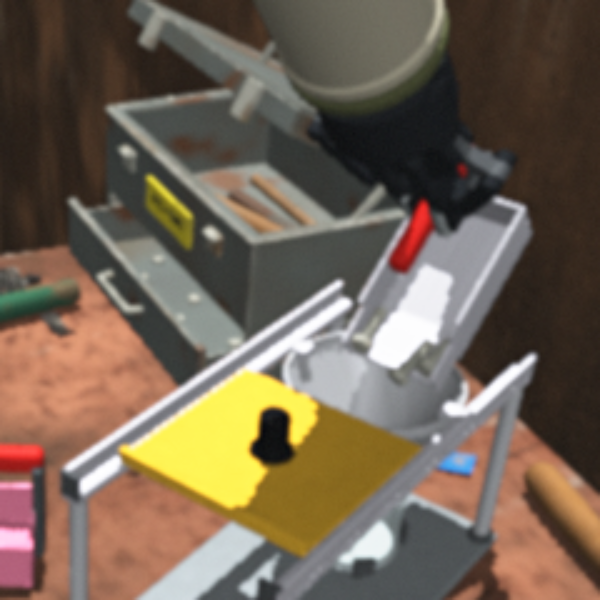

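The bolts have slid to the lip at (370–430, 340–370), some on the shallower ramp, and none are outside the funnel. I tilt further.

```bash
python3 -m handwheel '[[-0.0032,0,-0.0036,0,2.5,0,0.005],[0,0,0,0,0,0,0.005],[-0.0032,0,-0.0036,0,2.5,0,0.005],[0,0,0,0,0,0,0.005],[-0.0032,0,-0.0036,0,2.5,0,0.005],[0,0,0,0,0,0,0.005],[-0.0032,0,-0.0036,0,2.5,0,0.005],[0,0,0,0,0,0,0.005]]';python3 -m handwheel '[[-0.0032,0,-0.0036,0,2.5,0,0.005],[-0.0032,0,-0.0036,0,2.5,0,0.005],[-0.0032,0,-0.0036,0,2.5,0,0.005],[-0.0032,0,-0.0036,0,2.5,0,0.005],[0,0,0,0,0,0,0.005],[0,0,0,0,0,0,0.005],[0,0,0,0,0,0,0.005],[0,0,0,0,0,0,0.005]]'
python3 - <<'E'
from h import *
im,d=r.snapshot("scene"); cv2.imwrite("pics/p2.png",cv2.resize(im[90:330,280:520],None,fx=2.5,fy=2.5)); print(r.sense()["joint_pos"])
E
```

```text
time: 9.58
tool_pos: [571.2, -385.0, 259.3]
tcp_rot: [-179.9, -49.9, -0.6]
ft_force: [-0.9, 0.6, -1.5]
finger_gap: 12.3
grip_force: 78.5
time: 10.25
tool_pos: [553.4, -385.3, 259.7]
tcp_rot: [179.9, -59.9, -0.3]
ft_force: [-0.2, 0.1, -1.6]
finger_gap: 12.6
grip_force: 78.6
[-62.82680013  -6.21298232 116.80273908  66.88879947  56.48554265
  -6.06662483]
```

View pics/p2.png

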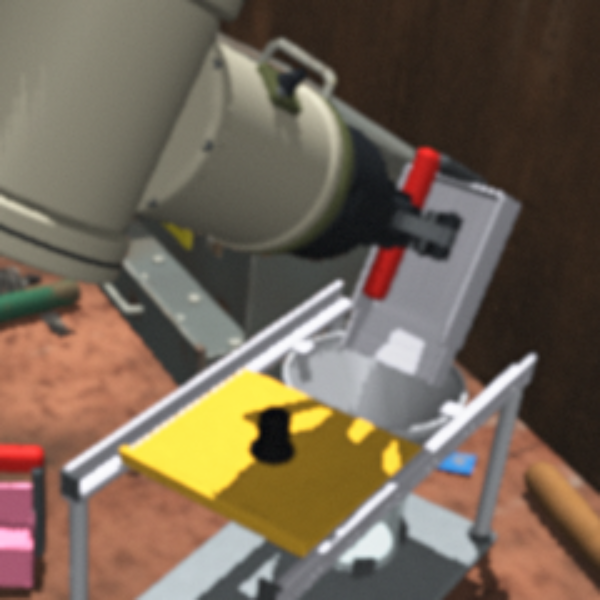

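The tray is empty and nothing lies on the guard. I raise, level and carry the scoop back, then check the funnel from the top.

```bash
python3 -m handwheel '[[0.009,0,-0.005,0,0,0,0.005],[0.0173,0,-0.01,0,0,0,0.005],[0.0173,0,-0.01,0,0,0,0.005],[0.009,0,-0.005,0,0,0,0.005],[0.0071,0,0.0091,0,-6,0,0.005],[0.0071,0,0.0091,0,-6,0,0.005],[0.0071,0,0.0091,0,-6,0,0.005],[0.0071,0,0.0091,0,-6,0,0.005]]';python3 -m handwheel '[[0.0071,0,0.0091,0,-6,0,0.005],[0.0071,0,0.0091,0,-6,0,0.005],[0.0071,0,0.0091,0,-6,0,0.005],[0.0071,0,0.0091,0,-6,0,0.005],[0.0071,0,0.0091,0,-6,0,0.005],[0.0071,0,0.0091,0,-6,0,0.005],[0,0,0,0,0,0,0.005],[0,0,0,0,0,0,0.005]]'; python3 -m handwheel '[[-0.01,0,0,0,0,0,0.005],[-0.02,0,0,0,0,0,0.005],[-0.03,0,0,0,0,0,0.005],[-0.025,0,0,0,0,0,0.005],[-0.015,-0.01,0,0,0,0,0.005],[-0.005,-0.02,0,0,0,0,0.005],[0,-0.03,0,0,0,0,0.005],[0,-0.03,0,0,0,0,0.005]]'; python3 -m handwheel '[[0,-0.03,0,0,0,0,0.005],[0,-0.03,0,0,0,0,0.005],[0,-0.03,0,0,0,0,0.005],[0,-0.03,0,0,0,0,0.005],[0,-0.014,0,0,0,0,0.005],[0,-0.01,0,0,0,0,0.005],[0,0,0,0,0,0,0.005],[0,0,0,0,0,0,0.005]]'
python3 - <<'E'
from h import *
print(r.sense()["joint_pos"])
im,d=r.snapshot("top"); a=im[125:340,340:490]; im2,_=r.snapshot("scene"); b=im2[170:420,290:510]
cv2.imwrite("pics/q.png",np.hstack([cv2.resize(a,(400,570)),cv2.resize(b,(400,570))]))
E
```

```text
time: 10.97
tool_pos: [599.2, -386.5, 321.1]
tcp_rot: [179.7, -35.8, -0.5]
ft_force: [0.9, 0.8, -2.0]
finger_gap: 13.0
grip_force: 78.5
time: 11.63
tool_pos: [658.5, -384.6, 276.8]
tcp_rot: [-179.7, 0.4, -0.4]
ft_force: [-0.2, -0.8, -1.6]
finger_gap: 12.8
grip_force: 78.4
time: 12.3
tool_pos: [551.4, -295.4, 286.5]
tcp_rot: [179.8, -0.4, -0.7]
ft_force: [0.3, 0.6, -0.8]
finger_gap: 12.7
grip_force: 78.5
time: 12.97
tool_pos: [554.1, -151.8, 284.4]
tcp_rot: [179.9, -0.1, -0.5]
ft_force: [-0.5, -0.3, -0.3]
finger_gap: 12.7
grip_force: 78.5
[-2.04232923e+01  2.69641922e+00  8.67816618e+01 -2.26351677e-02
  9.03654151e+01  7.00812622e+01]
```

View pics/q.png

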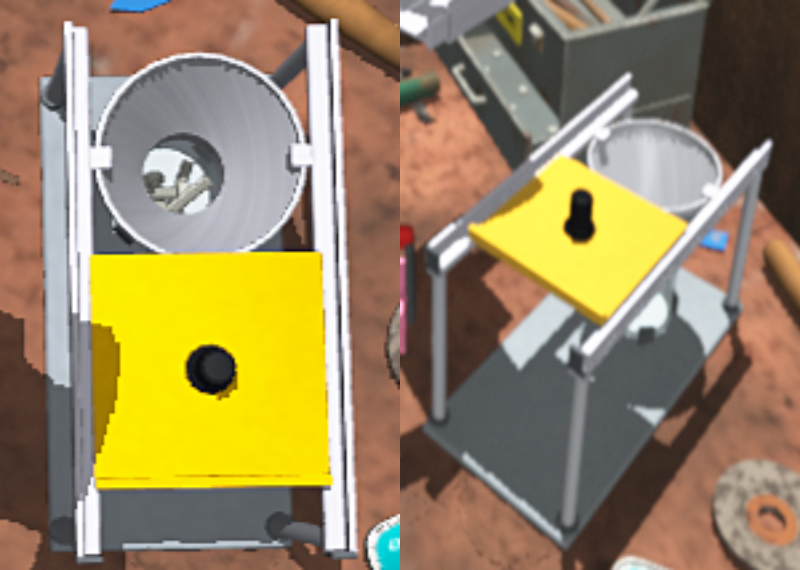

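The bolts lie in the jar, visible through the spout at (180,185); none are left in the funnel, on the guard or on the base. Now I lower the scoop.

```bash
python3 -m handwheel '[[0,0,0.015,0,0,0,0.005],[0,0,0.025,0,0,0,0.005],[0,0,0.03,0,0,0,0.005],[0,0,0.03,0,0,0,0.005],[0,0,0.03,0,0,0,0.005],[0,0,0.025,0,0,0,0.005],[0,0,0.015,0,0,0,0.005],[0,0,0.01,0,0,0,0.005]]';python3 -m handwheel '[[0,0,0.008,0,0,0,0.005],[0,0,0.005,0,0,0,0.005],[0,0,0.002,0,0,0,0.005],[0,0,0,0,0,0,0.005],[0,0,0,0,0,0,0.005],[0,0,0,0,0,0,0.005]]'
python3 - <<'E'
from h import *
im,d=r.snapshot("top"); W=cloud("top",d)
q=W[(np.hypot(W[...,0]-551,W[...,1]+385)<26)&(W[...,2]<100)];print("in-spout z pct",np.nanpercentile(q[:,2],[1,25,50,75,99]))
E
```

```text
time: 13.73
tool_pos: [552.5, -151.9, 100.0]
tcp_rot: [-179.9, 0.2, -0.6]
ft_force: [0.8, 0.4, -2.6]
finger_gap: 12.8
grip_force: 78.4
time: 14.23
tool_pos: [555.0, -151.3, 89.4]
tcp_rot: [180.0, -0.1, -0.5]
ft_force: [0.2, -0.7, -2.3]
finger_gap: 12.5
grip_force: 78.4
in-spout z pct [ 9.21261374 16.42580367 43.34691964 85.05648571 98.11433811]
```

```bash
python3 -m handwheel '[[0,0,0.002,0,0,0,0.005],[0,0,0,0,0,0,0.005],[0,0,0,0,0,0,0.005]]'; python3 -m handwheel '[[0,0,0.001,0,0,0,0.005],[0,0,0,0,0,0,0.005],[0,0,0,0,0,0,0.005]]';  python3 -m handwheel '[[0,0,0.001,0,0,0,0.005],[0,0,0,0,0,0,0.005],[0,0,0,0,0,0,0.005]]'
```

```text
time: 14.53
tool_pos: [554.2, -151.0, 86.2]
tcp_rot: [-180.0, 0.0, -0.5]
ft_force: [0.1, -0.6, -1.7]
finger_gap: 12.7
grip_force: 78.4
time: 14.78
tool_pos: [554.5, -151.0, 86.2]
tcp_rot: [-180.0, -0.0, -0.5]
ft_force: [-3.1, 2.8, 5.9]
finger_gap: 12.7
grip_force: 79.7
time: 15.03
tool_pos: [554.6, -151.0, 86.2]
tcp_rot: [180.0, -0.0, -0.5]
ft_force: [-6.2, 3.4, 13.2]
finger_gap: 12.7
grip_force: 80.6
```

```bash
python3 -m handwheel '[[0,0,-0.001,0,0,0,0.005],[0,0,0,0,0,0,0.005],[0,0,0,0,0,0,0.02],[0,0,0,0,0,0,0.03],[0,0,0,0,0,0,0.06],[0,0,0,0,0,0,0.07],[0,0,0,0,0,0,0.07],[0,0,0,0,0,0,0.07]]' ; python3 -m handwheel '[[0,0,-0.01,0,0,0,0.07],[0,0,-0.02,0,0,0,0.07],[0,0,-0.03,0,0,0,0.07],[0,0,-0.03,0,0,0,0.07],[0,0,-0.03,0,0,0,0.07],[0,0,-0.03,0,0,0,0.07],[0,0,-0.03,0,0,0,0.07],[0,0,-0.015,0,0,0,0.07]]'
python3 - <<'E'
from h import *
im,d=r.snapshot("scene");im2,d2=r.snapshot("top");W=cloud("top",d2)
cv2.imwrite("pics/s.png",np.hstack([im[100:340,240:480],im2[130:370,220:460]]));
hsv=cv2.cvtColor(im2,cv2.COLOR_BGR2HSV)
bl=np.zeros((480,640),bool);bl[250:280,405:435]=hsv[250:280,405:435,2]<50
print("knob",np.nanmedian(W[bl],0)); print(r.sense()["tool_pos"])
E
```

```text
time: 15.7
tool_pos: [554.2, -151.1, 85.1]
tcp_rot: [-180.0, 0.0, -0.5]
ft_force: [-0.0, 0.7, -0.3]
finger_gap: 70.2
grip_force: 0.0
time: 16.37
tool_pos: [555.4, -151.5, 286.1]
tcp_rot: [179.9, -0.3, -0.5]
ft_force: [1.1, 0.5, -0.0]
finger_gap: 70.3
grip_force: 0.0
knob [ 427.50649102 -378.45526946  171.05346478]
[ 555.99299602 -151.72630869  285.86480909]
```

View pics/s.png

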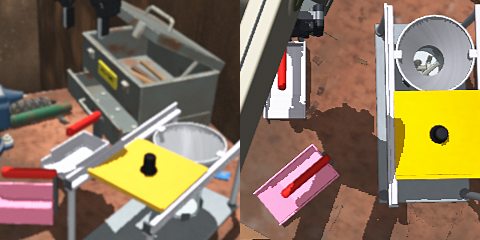

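The left half shows the scoop standing upright and level on the bench; the right half shows the bolts in the jar and the knob unmoved. Next the knob.

```bash
python3 -m handwheel '[[-0.0154,0.0293,0,0,0,0,0.06],[-0.0154,0.0293,0,0,0,0,0.06],[-0.0154,0.0293,0,0,0,0,0.06],[-0.0154,0.0293,0,0,0,0,0.06],[-0.0154,0.0293,0,0,0,0,0.06],[-0.0154,0.0293,0,0,0,0,0.06],[-0.0154,0.0293,0,0,0,0,0.06],[-0.0154,0.0293,0,0,0,0,0.06]]' ; python3 -m handwheel '[[0,0,0.02,0,0,0,0.06],[0,0,0.02,0,0,0,0.06],[0,0,0.01,0,0,0,0.06],[0,0,0,0,0,0,0.06],[0,0,0,0,0,0,0.06]]'
python3 - <<'E'
from h import *
f,cx,cy,R,t=cal("top"); print("knob top",ray("top",419,263.5,184)); print(pix("top",[430,-385,184]))
E
```

```text
time: 17.13
tool_pos: [427.7, -385.3, 279.5]
tcp_rot: [-179.9, 0.0, -0.5]
ft_force: [0.7, 0.2, 0.3]
finger_gap: 60.0
grip_force: 0.0
time: 17.55
tool_pos: [428.7, -383.6, 229.5]
tcp_rot: [-179.9, 0.1, -0.5]
ft_force: [-0.1, 0.3, -0.2]
finger_gap: 60.1
grip_force: 0.0
knob top [ 429.50507735 -380.32776148  184.        ]
[422.2622164  263.10635345]
```

```bash
python3 -m handwheel '[[0.001,-0.0012,0.015,0,0,0,0.06],[0,0,0.015,0,0,0,0.06],[0,0,0.01,0,0,0,0.06],[0,0,0.005,0,0,0,0.06],[0,0,0,0,0,0,0.06],[0,0,0,0,0,0,0.06]]' ; python3 -m handwheel '[[0,0,0,0,0,0,0.04],[0,0,0,0,0,0,0.03],[0,0,0,0,0,0,0.025],[0,0,0,0,0,0,0.02],[0,0,0,0,0,0,0.015],[0,0,0,0,0,0,0.012],[0,0,0,0,0,0,0.012],[0,0,0,0,0,0,0.012]]' 30
```

```text
time: 18.05
tool_pos: [430.3, -383.3, 185.9]
tcp_rot: [180.0, -0.0, -0.5]
ft_force: [-0.7, -0.3, 0.5]
finger_gap: 60.2
grip_force: 0.0
time: 18.72
tool_pos: [430.3, -384.7, 186.3]
tcp_rot: [179.8, -0.1, -0.5]
ft_force: [-0.1, -5.2, 1.2]
finger_gap: 18.6
grip_force: 29.3
```

```bash
python3 -m handwheel '[[0.005,0.001,0,0,0,0,0.012],[0.012,-0.0001,0,0,0,0,0.012],[0.018,-0.0002,0,0,0,0,0.012],[0.02,-0.0002,0,0,0,0,0.012],[0.02,-0.0002,0,0,0,0,0.012],[0.015,-0.0002,0,0,0,0,0.012],[0.01,-0.0001,0,0,0,0,0.012],[0.006,0,0,0,0,0,0.012]]' ; python3 -m handwheel '[[0.005,0,0,0,0,0,0.012],[0.003,0,0,0,0,0,0.012],[0.002,0,0,0,0,0,0.012],[0,0,0,0,0,0,0.012],[0,0,0,0,0,0,0.012]]'
```

```text
time: 19.38
tool_pos: [537.6, -384.5, 186.3]
tcp_rot: [179.9, -0.1, -0.5]
ft_force: [-1.8, -1.2, 6.7]
finger_gap: 18.4
grip_force: 30.1
time: 19.8
tool_pos: [547.0, -384.5, 186.3]
tcp_rot: [179.9, -0.1, -0.5]
ft_force: [1.1, -0.3, 5.0]
finger_gap: 18.4
grip_force: 29.9
```

```bash
python3 -m handwheel '[[0.002,0,0,0,0,0,0.012],[0,0,0,0,0,0,0.012],[0,0,0,0,0,0,0.012]]' ; python3 -m handwheel '[[0.002,0,0,0,0,0,0.012],[0,0,0,0,0,0,0.012],[0,0,0,0,0,0,0.012]]'; python3 -m handwheel '[[0.002,0,0,0,0,0,0.012],[0,0,0,0,0,0,0.012],[0,0,0,0,0,0,0.012]]'
```

```text
time: 20.05
tool_pos: [548.6, -384.5, 186.3]
tcp_rot: [179.9, -0.1, -0.5]
ft_force: [-0.3, -1.3, 5.7]
finger_gap: 18.4
grip_force: 30.0
time: 20.3
tool_pos: [550.5, -384.5, 186.3]
tcp_rot: [180.0, -0.1, -0.5]
ft_force: [-0.5, -1.1, 5.9]
finger_gap: 18.1
grip_force: 30.1
time: 20.55
tool_pos: [550.7, -384.6, 186.3]
tcp_rot: [-180.0, 0.2, -0.5]
ft_force: [-10.0, 1.0, 10.6]
finger_gap: 18.5
grip_force: 30.5
```

End stop felt at x≈550.7, which agrees with the measured funnel centre. I release, rise and look.

```bash
python3 -m handwheel '[[-0.001,0,0,0,0,0,0.012],[0,0,0,0,0,0,0.03],[0,0,0,0,0,0,0.05],[0,0,0,0,0,0,0.06],[0,0,0,0,0,0,0.06],[0,0,0,0,0,0,0.06],[0,0,-0.01,0,0,0,0.06],[0,0,-0.02,0,0,0,0.06]]' ; python3 -m handwheel '[[0,0,-0.03,0,0,0,0.06],[0,0,-0.03,0,0,0,0.06],[-0.03,0,-0.01,0,0,0,0.06],[-0.03,0,0,0,0,0,0.06],[-0.03,0,0,0,0,0,0.06],[-0.03,0,0,0,0,0,0.06],[0,0,0,0,0,0,0.06],[0,0,0,0,0,0,0.06]]'; python3 -m handwheel '[[-0.01,0.03,0,0,0,0,0.06],[-0.01,0.03,0,0,0,0,0.06],[-0.01,0.03,0,0,0,0,0.06],[-0.01,0.03,0,0,0,0,0.06],[-0.01,0.03,0,0,0,0,0.06],[-0.01,0.03,0,0,0,0,0.06],[0,0,0,0,0,0,0.06],[0,0,0,0,0,0,0.06]]'
python3 - <<'E'
from h import *
im2,d2=r.snapshot("top");W=cloud("top",d2);im,d=r.snapshot("scene")
cv2.imwrite("pics/f.png",np.hstack([im[100:400,230:530],im2[100:400,220:520]]))
hsv=cv2.cvtColor(im2,cv2.COLOR_BGR2HSV)
ye=(hsv[...,0]>22)&(hsv[...,0]<34)&(hsv[...,1]>200)&(abs(W[...,2]-156)<8)
print("guard",np.percentile(W[ye][:,:2],[1,99],axis=0)); print(r.sense()["tool_pos"])
m=(W[...,0]>455)&(W[...,0]<605)&(W[...,1]>-195)&(W[...,1]<-110)&(hsv[...,1]<60)&(W[...,2]>28)
A=W[m]; print("scoop rims z, x/y slope",np.median(A[:,2]),np.linalg.lstsq(np.c_[A[:,:2],np.ones(len(A))],A[:,2],rcond=None)[0])
E
```

```text
time: 21.22
tool_pos: [549.6, -383.1, 212.3]
tcp_rot: [-179.8, 0.3, -0.5]
ft_force: [-0.2, 0.8, -0.5]
finger_gap: 59.9
grip_force: 0.0
time: 21.88
tool_pos: [430.0, -383.5, 286.4]
tcp_rot: [180.0, -0.1, -0.6]
ft_force: [1.2, -0.0, 1.2]
finger_gap: 59.9
grip_force: 0.0
time: 22.55
tool_pos: [369.5, -564.1, 284.6]
tcp_rot: [-180.0, 0.0, -0.6]
ft_force: [0.1, -0.6, 0.5]
finger_gap: 60.3
grip_force: 0.0
guard [[ 487.43977034 -446.33985615]
 [ 613.38438987 -321.20249601]]
[ 370.47715596 -562.41754957  285.2117817 ]
scoop rims z, x/y slope 36.65975770607713 [5.79138443e-02 2.33218159e-03 1.23797648e+01]
```

View pics/f.png

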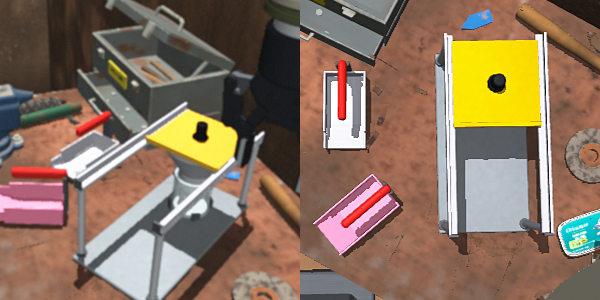

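The final view shows the guard covering the funnel (knob at (497,83)), the scoop upright and empty, and the pink scoop untouched. I hand in.

```bash
python3 -c "
from bench import r
print(r.hand_in())"
```

```text
the job is handed in; nothing more can be done
None
```

I poured the bolts into the jar, stood the empty scoop upright on the bench, slid the guard shut to its end stop and handed the job in at about 22.7 s; no verdict came back, and I saw bolts in the jar and none elsewhere but did not count all five.

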